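# Clamp a specimen block in a tilted screw clamp and start the scan

## Robot

A 6-joint arm with a two-finger parallel gripper is mounted at the origin on the work surface. World frame = base frame: x ahead of the robot, y to its left, z up, the work surface at z = 0. Lengths are in m, angles in degrees, forces in N, time in s.
With the tool pointing down it reaches from about 0.25 to 0.725 m from the base axis. Payload 9.7 kg.
Tool frame: the origin (TCP) lies on the centre line of the jaws, within the pads' length; the fingertips stand 17 mm ahead of it and the grasp point (between the pads) lies 2 mm behind it (bot.nose_length is the distance from the TCP to the fingertips, in m); x points along the fingers, y is the direction in which the jaws open and shut, and the axes are right-handed (so a half turn about x gives the same grasp; the last joint's range is limited). The gripper opens to 85 mm and grips with 20 to 120 N. Pads are 22 mm wide; open, the fingers measure 114 mm over their backs; the gripper's body (76 mm by 85 mm) begins 54 mm behind the grasp point. The pads swing forward as they close: fully open they stand 13 mm farther back than shut.
Start: joints at [-75, 4.979, 10.078, 95.1, 0, 90], TCP at [0.142, -0.531, 0.248] pointing down, gripper open.
Joint ranges: [-179.16, 179.16], [-48.56, 103.87], [-65.8, 70.77], [-126.05, 130.52], [-82.76, 87.17], [-180, 180]. Speed limits (degrees/s): [127.2, 127.2, 147.25, 180, 180, 180].

## Interface

Orientations are given as [roll, pitch, yaw] about the fixed x, y, z axes, in that order (R = Rz(yaw) Ry(pitch) Rx(roll)).
In Python, from workcell import bot, viewer, ticket gives the robot as it stands.
- The arm moves only by the tool jog_arm, never from a script. Its argument "deltas" is a list of rows, each an object of numbers: "fingers": the opening, from 0 (shut) to 1 (fully open); "x", "y", "z": the shift along the world's x, y, z in mm; "twist": the turn about the world's z in degrees. A call has 1 to 10 rows; each row is the pose to reach, as a shift and turn from the pose measured when the call began; what a row does not reach only later rows make up. A row lasts 1/10 s, in which the tool goes at most 50 mm and 8.59 degrees, less where a joint would pass 70% of its speed; a pose out of reach is approached as far as the arm can. A call with a gripper value outside its range is refused whole. The fingers move at their own pace and stop on an object; "grip_force" is the grip in N (left out, the last holds). Time passes only in rows, so rows that repeat a pose let the fingers close. It gives the time, the measured TCP pose, the force and the opening at its end, in the units of the state.
- bot.get_obs(): the state, without advancing time (a new reading comes with each control period).
- viewer.camera(name): name is "scene" or "top"; returns a dict with "image" (400x640x3 uint8, red, green, blue), "fovy" (degrees; the focal length in pixels is half the picture's height over the tangent of half this angle, whatever the lens; pixels are square), "cx", "cy" (the principal point, pixels), "D" ([k1, k2, p1, p2, k3] as OpenCV has them; the pictures are not rectified), "world_to_cam" (4x4, takes a point from world to camera coordinates). Camera axes: x right, y down, z forward; pixel columns grow to the right and rows downward; lengths in m; the calibration is good to about 2 mm. A picture is of the moment at which its call begins. There is no depth.
- ticket.job_done(): hands the job in, once; it reports no verdict.
The state is a dict: "time": time; "q": joint angles; "qd": joint speeds; "joint_efforts": joint torques, N m; "ee_pos": TCP position; "tcp_rot": TCP orientation; "wrist_force": force on the tool from outside, world axes, zero at the start; "torque": the same for the moment, N m; "opening": finger opening in m.
Only numpy, scipy, OpenCV 4.12 (cv2) and the standard library are available. Lean on these libraries where they do the work, as an engineer would, in place of code of your own. Each camera call takes 0.05 s, during which the arm holds its last target.

## Task

Turn the T-handle of the tilted specimen clamp clockwise until you feel its foot bear firmly on the copper specimen block, but do not crush the block. Then press the long orange bar switch near its centre so that both ends go down evenly and fully, and let it come back up. Leave the block clamped and seated on its bed, let go of everything, and do not shift the other things on the bench.

Things in the scene. Friction and masses are not known exactly. Their poses are not given: they have to be found in the camera images.
- coupon: Copper-coloured specimen block, 70 x 100 x 24 mm, loose, about 0.45 kg; it already lies on the clamp's tilted bed. Origin at the centre of its underside, z square to its faces, y along its 100 mm side.
- bed (a point): Centre of the bed's face in the clamp, where the middle of the block's underside belongs; 68 mm above the bench.
- fixture: Specimen clamp, fixed to the bench: grey base 190 x 170 mm, steel bed tilted 35 degrees towards the side it faces (-x of this frame), a low ledge under the block, and over the block a blue bridge (166 x 30 x 18 mm, its top 80 mm above the bed's face) on two round columns. Origin under the base's centre, z up. The screw runs through the bridge square to the bed, so it leans 35 degrees from vertical towards the fixture's -x.
- handle_grip (a point): Centre of the T-handle's bar, on the screw's axis, 122 mm from the bed's face. Axes turn with the handle: x along the bar, z along the screw, outwards and up (35 degrees from vertical). The bar is 100 mm long, with red balls of 18 mm at its ends, 12 mm wide (y), 14 mm tall (z), on a stem of 10 mm; free space between bar and the 26 mm brass collar on the bridge is 27 mm, and the handle keeps its height as it turns.
- handle (a joint): Turn of the T-handle, rad; grows clockwise seen from the handle end (about -z of handle_grip), which tightens: foot down 12 mm a turn. Starts at 0 to 0.7, can turn to 9; stays where it is left. Friction about 0.15 N m, which at rest may act either way: judge the change of moment, not its value. Past first touch each 0.1 rad adds about 0.02 N m; firm is about 0.10 N m above free turning.
- foot: Round black pressure foot, 36 mm across, slightly springy, under the bridge at the screw's lower end; moves along the screw without turning. Its setting on the screw differs by up to 2.5 mm and is not told: it meets the block at a handle value between 1.5 and 3.0 rad. Each further 0.1 rad adds about 11 N on the block; 250 N, about 2 rad past touch, crushes it. Its origin is not at its face.
- bar_travel (a joint): How far the orange bar switch is pressed, m: 0 up, 0.008 fully down. Springs back: about 1.5 N to start it, 5 N fully down.
- bar_rock (a joint): Rocking of the bar about its short axis, rad: 0 when both ends are level. Pressing d mm off centre rocks it 0.001 to 0.002 rad per mm.
- bar_mid (a point): Centre of the top of the orange bar, 60 mm above the bench when up; the bar is 190 mm long along this point's y, 34 mm wide, on a white console 230 x 100 x 36 mm fixed to the bench. z up.
- stain_jar: Amber jar, 48 mm across, 60 mm tall, standing between clamp and console; a bystander, leave it alone. Origin under its centre.
- wash_bottle: White bottle with red cap, 52 mm across, 130 mm tall; a bystander, leave it alone. Origin under its centre.
- dish: Shallow glass dish, 90 mm across, 22 mm high, near the robot; a bystander, leave it alone. Origin under its centre.
- screwdriver: Screwdriver, 170 mm long, lying down; a bystander, leave it alone.
- mug: Blue mug, 76 mm across, 90 mm tall; a bystander, leave it alone. Origin under its centre.
Not all that is in view belongs to the job. What is shaped like the part that bears bar_travel but turquoise or yellow is not meant.

How it is judged:
By the outcome, as a careful person would: the job done as asked, in the order asked, and still so for the second after the job is handed in, with the robot touching nothing.
It also fails if it takes over 67 s, if anything falls off the work surface, if the arm or the gripper's body presses on something with over 40 N, if the wrist force passes 120 N, or if a joint passes its speed limit or range.

## Working session

There is one attempt and no reset: what is moved stays moved. The work goes in short steps, Python scripts to look and compute and a tool call to move; the robot and the scene stay as the last step left them, time stands still between calls to the robot, and variables do not carry over. Pictures are saved under pics/ and viewed, and the job is handed in when it is done.

Besides the shell and the picture viewer there is one more tool, called after "Call:" by a JSON object that holds its "name" and its "arguments", one argument or row to a line. jog_arm: Moves the arm, as the interface text tells. Its arguments: {"type":"object","properties":{"deltas":{"type":"array"},"grip_force":{"type":"number"}},"required":["deltas"]}

```bash
ls; mkdir -p pics; python3 - <<'E'
from workcell import bot, viewer, ticket
import cv2
for n in("scene","top"):
    c=viewer.camera(n); cv2.imwrite(f"pics/{n}0.png",c["image"][:,:,::-1]); print(n,c["fovy"],c["cx"],c["cy"],c["D"],c["world_to_cam"])
print(bot.get_obs(), bot.nose_length)
E
```

```text
pics
scene 44.05590993363611 321.52622136845383 196.81167682397336 [-0.10505922  0.          0.          0.          0.        ] [[ 0.60554255  0.79572165 -0.01205306 -0.3274939 ]
 [ 0.66607375 -0.51505283 -0.53950565 -0.31650887]
 [-0.43550428  0.3186654  -0.84189571  1.75271095]
 [ 0.          0.          0.          1.        ]]
top 44.524733117079265 325.22527634994697 193.08147842493582 [-0.12532729  0.          0.          0.          0.        ] [[-0.00440181 -0.99981661  0.01863788 -0.04512177]
 [-0.99493475  0.00250702 -0.10049154  0.57804844]
 [ 0.10042638 -0.01898582 -0.99476333  1.82553185]
 [ 0.          0.          0.          1.        ]]
{'time': 0.1, 'q': array([-7.49993389e+01,  5.00592106e+00,  1.00404994e+01,  9.50988743e+01,
       -1.67341899e-05,  9.00003132e+01]), 'qd': array([-0.02198586, -0.07478856,  0.0835925 ,  0.01742452, -0.01389723,
       -0.03312001]), 'joint_efforts': array([ 1.28159812e-03, -5.21562910e+01,  4.65653980e+01,  1.59488252e-02,
        1.17728810e-04, -4.18680663e-07]), 'ee_pos': array([ 0.14231126, -0.53108865,  0.24768689]), 'tcp_rot': array([-89.98477449,  89.93570409, 105.01557338]), 'wrist_force': array([-0.35675453,  0.36242198, -0.08305477]), 'torque': array([-0.0452349 , -0.02587477, -0.01068191]), 'opening': 0.08534807288831738} 0.017
```

View pics/scene0.png

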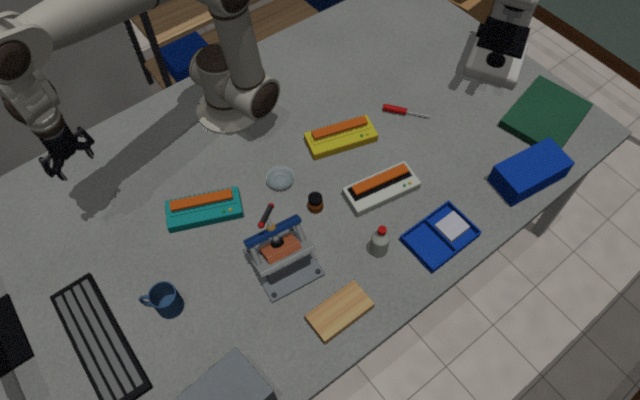

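View pics/top0.png

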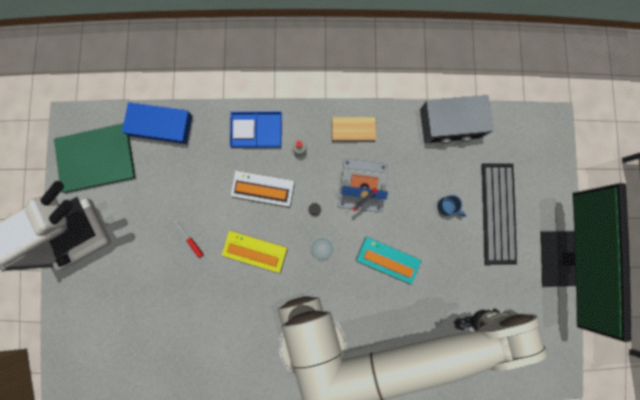

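```bash
cat > h.py <<'E'
import numpy as np, cv2
from workcell import bot, viewer, ticket
def cam(n):
    c=viewer.camera(n); f=200/np.tan(np.radians(c["fovy"]/2))
    c["K"]=np.array([[f,0,c["cx"]],[0,f,c["cy"]],[0,0,1]]); c["D"]=np.array(c["D"],float); c["T"]=np.array(c["world_to_cam"]); return c
def proj(c,P):
    P=np.atleast_2d(np.array(P,float)); T=c["T"]
    return cv2.projectPoints(P.reshape(-1,1,3),cv2.Rodrigues(T[:3,:3])[0],T[:3,3],c["K"],c["D"])[0].reshape(-1,2)
def back(c,uv,z):
    n=cv2.undistortPoints(np.array(uv,float).reshape(-1,1,2),c["K"],c["D"]).reshape(-1,2)
    R=c["T"][:3,:3];t=c["T"][:3,3]; o=-R.T@t
    d=np.c_[n,np.ones(len(n))]@R
    return o+d*((z-o[2])/d[:,2])[:,None]
def crop(c,x0,y0,x1,y1,s,fn):
    im=c["image"][y0:y1,x0:x1,::-1]; cv2.imwrite(fn,cv2.resize(im,None,fx=s,fy=s,interpolation=cv2.INTER_CUBIC))
E
python3 - <<'E'
from h import *
c=cam("scene");crop(c,235,190,335,305,5,"pics/s1.png");crop(c,330,150,430,220,8,"pics/s2.png")
c=cam("top");crop(c,325,145,405,225,7,"pics/t1.png");crop(c,225,165,300,215,10,"pics/t2.png")
E
```

```text
(no output)
```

View pics/s1.png

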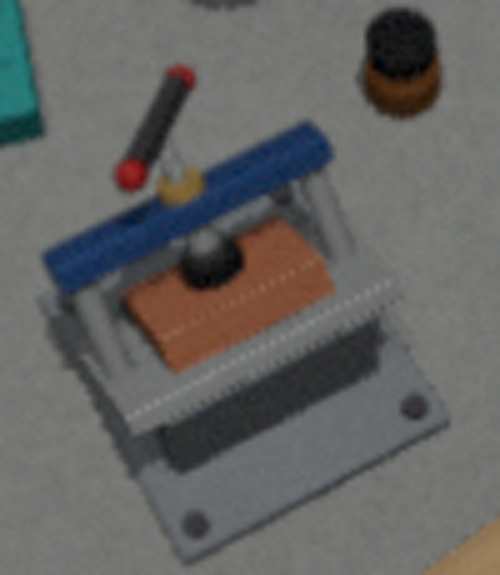

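View pics/t1.png

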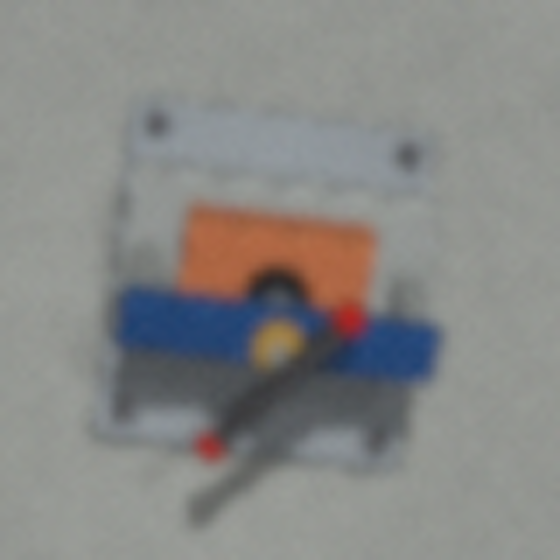

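View pics/t2.png

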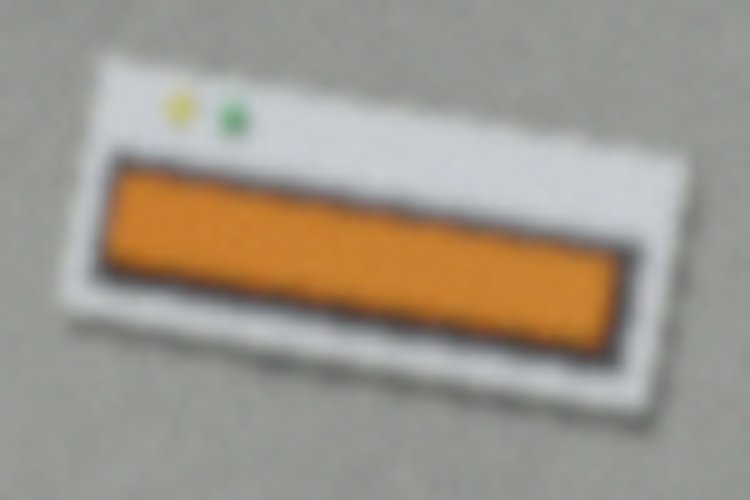

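View pics/s2.png

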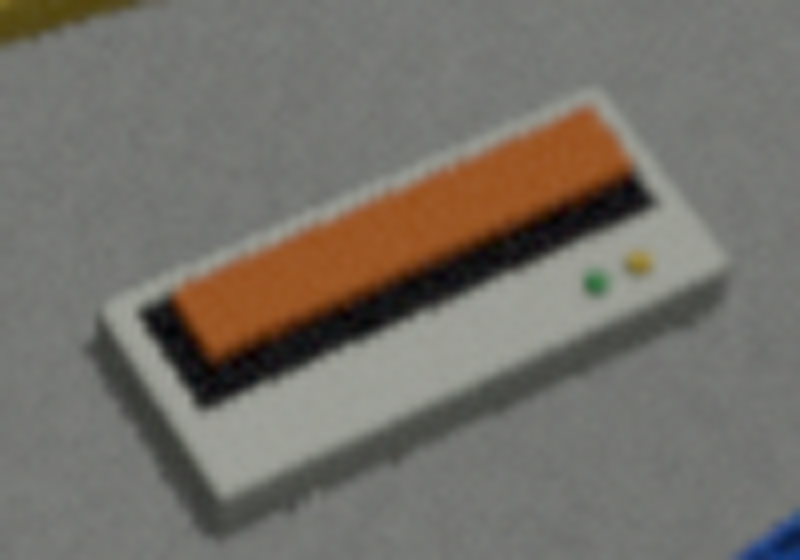

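```bash
python3 - <<'E'
from h import *
from scipy.optimize import least_squares
S=cam("scene");T=cam("top")
def tri(a,b):
    return least_squares(lambda p:np.r_[proj(S,p)[0]-a,proj(T,p)[0]-b],[0.5,0,0.15])
A=tri([271,205.4],[355,208.6]);B=tri([261.2,224.6],[375,190.4])
print(A.x,A.cost,B.x,B.cost,(A.x+B.x)/2,np.linalg.norm(A.x-B.x))
# fixture fit: p=(x,y,yaw), plus dh angle
a=np.radians(35)
def Rz(t):return np.array([[np.cos(t),-np.sin(t),0],[np.sin(t),np.cos(t),0],[0,0,1]])
n=np.array([-np.sin(a),0,np.cos(a)]);u=np.array([np.cos(a),0,np.sin(a)]);v=np.array([0,1.,0])
bed=lambda bx:np.array([bx,0,.068])
tc=lambda p:np.array(p)/7+[325,145]
sc=lambda p:np.array(p)/5+[235,190]
def model(p):
    x,y,yaw,th,bx,bz=p; R=Rz(yaw); o=np.array([x,y,0]); W=lambda q:R@q+o
    h=bed(bx)+.122*n; d=np.cos(th)*v+np.sin(th)*u
    q=[h+.05*d,h-.05*d]
    for e in(bx,):
        top=bed(bx)+.08*n
        q+=[top+.083*s*v+.015*w*u for s,w in((1,1),(-1,1),(-1,-1),(1,-1))]
    q+=[np.array([sx*.095,sy*.085,bz]) for sx,sy in((1,1),(1,-1),(-1,-1),(-1,1))]
    q+=[np.array([sx*.095,sy*.085,bz]) for sx,sy in((1,1),(1,-1))]
    return [W(k) for k in q]
def res(p,full=False):
    m=model(p)
    P=np.r_[proj(T,m[:2]),proj(S,m[:2]),proj(T,m[2:6]),proj(T,m[6:10]),proj(S,m[10:12])]
    M=np.r_[[[355,208.6],[375,190.4],[271,205.4],[261.2,224.6]],[tc(k) for k in((120,287),(440,323),(430,383),(117,345))],
      [tc(k) for k in((130,100),(437,130),(400,467),(95,435))],[sc((450,425)),sc((187,562))]]
    return (P-M) if full else (P-M).ravel()
best=min((least_squares(res,[.5,-.1,y0,t0,0,.01],loss='soft_l1') for y0 in(-.1,) for t0 in(-1,-.3,.5)),key=lambda r:r.cost)
p=best.x;print(p,best.cost);print(res(p,True).round(1))
R=Rz(p[2]);print("handle",R@(bed(p[4])+.122*n)+[p[0],p[1],0],"n",R@n,"u",R@u,"v",R@v, 'bed',R@bed(p[4])+[p[0],p[1],0])
# switch
cc=[(118,168),(620,248),(605,350),(104,265)]
w=back(T,[np.array(k)/10+[225,165] for k in cc],.06);print(w,w.mean(0),np.linalg.norm(w[0]-w[1]),np.linalg.norm(w[1]-w[2]))
cs=[(172,290),(592,105),(635,165),(215,362)]
w=back(S,[np.array(k)/8+[330,150] for k in cs],.06);print(w.mean(0),np.linalg.norm(w[0]-w[1]))
for nm,uv,z in(("jarlid T",(315,209.5),.06),("bottlecap T",(299,145),.13),("dish T",(321.5,249),.02),):print(nm,back(T,[uv],z))
E
```

```text
[ 0.51079768 -0.15032606  0.1435389 ] 0.007846633987206196 [ 0.57088399 -0.21634096  0.19159036] 0.0535442947668994 [ 0.54084083 -0.18333351  0.16756463] 0.1013768952124548
[ 6.10738945e-01 -1.92374596e-01 -1.21685393e-01 -9.53164890e-01
  7.88082553e-04  2.74130922e-03] 2.9595967162964616
[[ 0.2 -0.5]
 [-0.1 -0.3]
 [-0.   0.4]
 [-0.1  0.4]
 [ 0.1  1. ]
 [ 0.4  1.3]
 [ 0.4 -0. ]
 [-0.5 -0. ]
 [ 0.  -0.8]
 [-0.6  0.2]
 [-0.4  0.5]
 [-0.6 -0.2]
 [ 0.2 -0.7]
 [-0.2  0.7]]
handle [ 0.54206232 -0.18397616  0.16793655] n [-0.5693351   0.06962375  0.81915204] u [ 0.81309479 -0.09943302  0.57357644] v [0.12138531 0.99260546 0.        ] bed [ 0.6115212  -0.19247026  0.068     ]
[[0.61812512 0.28457948 0.06      ]
 [0.58748977 0.09617172 0.06      ]
 [0.54927408 0.10163363 0.06      ]
 [0.58160282 0.28931436 0.06      ]] [0.58412295 0.1929248  0.06      ] 0.19088218880166918 0.03860403548721389
[0.58881972 0.19217144 0.06      ] 0.1875781595058858
jarlid T [[ 0.51350669 -0.00821749  0.06      ]]
bottlecap T [[0.74333419 0.04919521 0.13      ]]
dish T [[ 0.36651774 -0.03229177  0.02      ]]
```

Call:
{"name": "jog_arm", "arguments": {
  "deltas": [
    {"x": 20, "y": 20, "z": 0, "twist": 4, "fingers": 0.36},
    {"x": 55, "y": 55, "z": 10, "twist": 12, "fingers": 0.36},
    {"x": 90, "y": 90, "z": 10, "twist": 20, "fingers": 0.36},
    {"x": 125, "y": 125, "z": 10, "twist": 28, "fingers": 0.36},
    {"x": 160, "y": 160, "z": 10, "twist": 36, "fingers": 0.36},
    {"x": 195, "y": 195, "z": 10, "twist": 44, "fingers": 0.36},
    {"x": 230, "y": 230, "z": 10, "twist": 52, "fingers": 0.36},
    {"x": 260, "y": 260, "z": 10, "twist": 60, "fingers": 0.36},
    {"x": 280, "y": 280, "z": 10, "twist": 66, "fingers": 0.36},
    {"x": 290, "y": 290, "z": 10, "twist": 70, "fingers": 0.36}
  ]
}}

```text
time: 1.3
ee_pos: [0.4338, -0.2392, 0.2579]
tcp_rot: [-126.8, 90.0, 138.6]
wrist_force: [-1.1, -0.5, -0.7]
opening: 0.0307
```

```bash
python3 - <<'E'
from h import *
o=bot.get_obs();print(o["q"],o["ee_pos"],o["opening"],o["wrist_force"],o["torque"])
E
```

```text
[-2.88801031e+01 -2.25700319e+00  3.77591582e+00  9.60626147e+01
  6.60435387e-03  6.57371175e+01] [ 0.43378089 -0.23922813  0.25790002] 0.030661448538945507 [-1.14676759 -0.4753605  -0.66447802] [-0.05015564 -0.01210297 -0.05510788]
```

Call:
{"name": "jog_arm", "arguments": {
  "deltas": [
    {"x": 0, "y": 0, "z": 0, "twist": 8, "fingers": 0.36},
    {"x": 0, "y": 0, "z": 0, "twist": 16, "fingers": 0.36},
    {"x": 0, "y": 0, "z": 0, "twist": 24, "fingers": 0.36},
    {"x": 0, "y": 0, "z": 0, "twist": 32, "fingers": 0.36},
    {"x": 0, "y": 0, "z": 0, "twist": 40, "fingers": 0.36},
    {"x": 0, "y": 0, "z": 0, "twist": 48, "fingers": 0.36},
    {"x": 0, "y": 0, "z": 0, "twist": 56, "fingers": 0.36},
    {"x": 0, "y": 0, "z": 0, "twist": 64, "fingers": 0.36},
    {"x": 0, "y": 0, "z": 0, "twist": 72, "fingers": 0.36},
    {"x": 0, "y": 0, "z": 0, "twist": 80, "fingers": 0.36}
  ]
}}

```text
time: 2.3
ee_pos: [0.4337, -0.2392, 0.2579]
tcp_rot: [-134.0, 90.0, -148.3]
wrist_force: [-0.3, -0.9, -0.1]
opening: 0.0306
```

Call:
{"name": "jog_arm", "arguments": {
  "deltas": [
    {"x": 0, "y": 0, "z": 0, "twist": 8, "fingers": 0.36},
    {"x": 0, "y": 0, "z": 0, "twist": 16, "fingers": 0.36},
    {"x": 0, "y": 0, "z": 0, "twist": 24, "fingers": 0.36},
    {"x": 0, "y": 0, "z": 0, "twist": 32, "fingers": 0.36},
    {"x": 0, "y": 0, "z": 0, "twist": 40, "fingers": 0.36},
    {"x": 0, "y": 0, "z": 0, "twist": 48, "fingers": 0.36},
    {"x": 0, "y": 0, "z": 0, "twist": 56, "fingers": 0.36},
    {"x": 0, "y": 0, "z": 0, "twist": 64, "fingers": 0.36},
    {"x": 0, "y": 0, "z": 0, "twist": 72, "fingers": 0.36},
    {"x": 0, "y": 0, "z": 0, "twist": 80, "fingers": 0.36}
  ]
}}

```text
time: 3.3
ee_pos: [0.4337, -0.2392, 0.2579]
tcp_rot: [-136.7, 90.0, -70.7]
wrist_force: [-0.7, -0.3, -0.6]
opening: 0.0308
```

Call:
{"name": "jog_arm", "arguments": {
  "deltas": [
    {"x": 0, "y": 0, "z": 0, "twist": 8, "fingers": 0.36},
    {"x": 0, "y": 0, "z": 0, "twist": 16, "fingers": 0.36},
    {"x": 10, "y": 10, "z": 0, "twist": 24, "fingers": 0.36},
    {"x": 20, "y": 20, "z": 0, "twist": 32, "fingers": 0.36},
    {"x": 30, "y": 30, "z": 0, "twist": 40, "fingers": 0.36},
    {"x": 40, "y": 50, "z": 0, "twist": 48, "fingers": 0.36},
    {"x": 60, "y": 70, "z": 0, "twist": 56, "fingers": 0.36},
    {"x": 77, "y": 89, "z": 0, "twist": 64, "fingers": 0.36},
    {"x": 77, "y": 89, "z": 0, "twist": 70, "fingers": 0.36},
    {"x": 77, "y": 89, "z": 0, "twist": 74, "fingers": 0.36}
  ]
}}

```text
time: 4.3
ee_pos: [0.5111, -0.1495, 0.2575]
tcp_rot: [-32.8, 90.0, 107.5]
wrist_force: [-0.3, -0.5, 0.4]
opening: 0.0307
```

```bash
python3 - <<'E'
from h import *
o=bot.get_obs();print(o["q"],o["ee_pos"],o["tcp_rot"],o["opening"],o["wrist_force"],o["torque"])
E
```

```text
[-1.63047028e+01  2.78615141e+00  8.79712638e+00  9.60171182e+01
  9.16321720e-03 -1.56665187e+02] [ 0.51113771 -0.14946801  0.25753313] [-32.82621368  89.98896803 107.53426964] 0.030691378571433753 [-0.27860737 -0.52119529  0.43087504] [0.01828229 0.04308135 0.01915549]
```

Call:
{"name": "jog_arm", "arguments": {
  "deltas": [
    {"x": 0, "y": -1, "z": -30, "twist": 2},
    {"x": 0, "y": -1, "z": -60, "twist": 2},
    {"x": 0, "y": -1, "z": -75, "twist": 2},
    {"x": 0, "y": -1, "z": -75, "twist": 2}
  ]
}}

```text
validation failed for argument at $.de...
```

```bash
python3 - <<'E'
from h import *
c=cam("scene");crop(c,225,160,325,260,6,"pics/s3.png")
c=cam("top");crop(c,325,145,405,225,7,"pics/t3.png")
o=bot.get_obs();print(o["ee_pos"],o["wrist_force"])
E
```

```text
[ 0.5108214  -0.14996089  0.25772509] [-0.52378318  0.10105522  0.2563493 ]
```

View pics/s3.png

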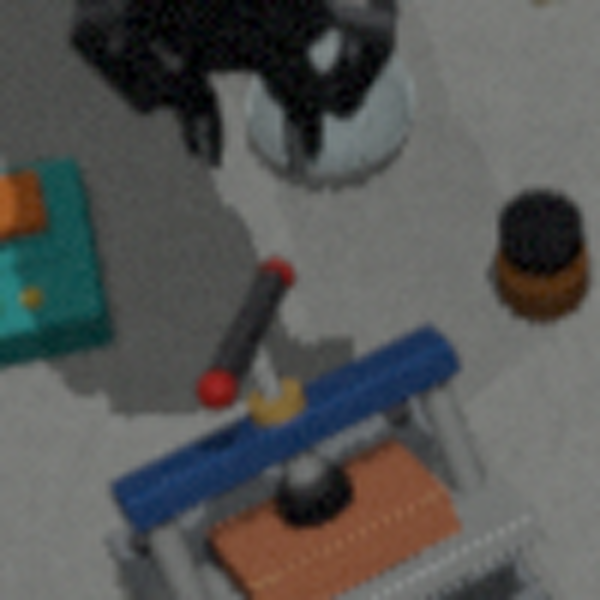

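The fingers hover above ball A (crop 280,270), gap centred. That call was refused because "fingers" was missing from the rows; I'll repeat it with that value in.

Call:
{"name": "jog_arm", "arguments": {
  "deltas": [
    {"x": 0, "y": 0, "z": -30, "twist": 2, "fingers": 0.36},
    {"x": 0, "y": 0, "z": -60, "twist": 2, "fingers": 0.36},
    {"x": 0, "y": 0, "z": -75, "twist": 2, "fingers": 0.36},
    {"x": 0, "y": 0, "z": -75, "twist": 2, "fingers": 0.36}
  ]
}}

```text
time: 4.8
ee_pos: [0.5097, -0.1498, 0.1804]
tcp_rot: [19.1, 89.8, 161.1]
wrist_force: [-0.4, 0.1, 0.2]
opening: 0.0308
```

```bash
python3 - <<'E'
from h import *
c=cam("scene");crop(c,225,160,325,260,6,"pics/s4.png")
o=bot.get_obs();print(o["ee_pos"],o["wrist_force"])
E
```

```text
[ 0.51027645 -0.14997151  0.18218861] [ 0.5122073  -0.13808129  1.10226786]
```

View pics/s4.png

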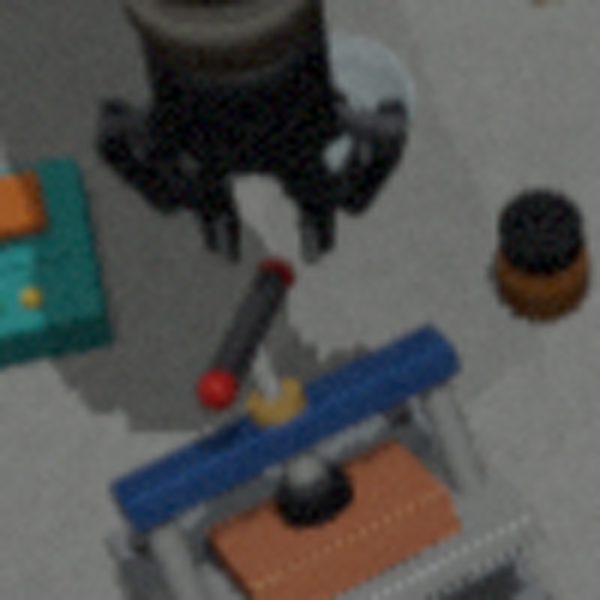

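Call:
{"name": "jog_arm", "arguments": {
  "deltas": [
    {"x": 0, "y": 0, "z": -15, "twist": 0, "fingers": 0.36},
    {"x": 0, "y": 0, "z": -31, "twist": 0, "fingers": 0.36},
    {"x": 0, "y": 0, "z": -31, "twist": 0, "fingers": 0.36}
  ]
}}

```text
time: 5.15
ee_pos: [0.5099, -0.15, 0.1508]
tcp_rot: [18.6, 89.9, 160.5]
wrist_force: [-0.6, -0.6, 0.2]
opening: 0.0308
```

```bash
cat >> h.py <<'E'
n=np.array([-0.5693351,0.06962375,0.81915204]);u=np.array([0.81309479,-0.09943302,0.57357644]);v=np.array([.12138531,.99260546,0])
C=np.array([.5415,-.1836,.1678]); DZ=.006
def st(p0,step=.1,k=10):
    o=bot.get_obs(); P=o["ee_pos"]; q=o["q"]; yaw=q[0]+90-q[5]; F=np.array(o["wrist_force"])
    d=P-[0,0,DZ]-C; ph=np.arctan2(d@u,d@v); 
    print("t",o["time"],"P",P.round(4),"yaw",yaw.round(1),"phi",ph.round(3),"r",np.hypot(d@u,d@v).round(4),"F",F.round(2),"M",(n@np.cross(d,F)).round(3),"open",o["opening"].round(4),"q6",q[5].round(1))
    for i in range(k):
        f=p0+step*(i+1); t=-np.sin(f)*v+np.cos(f)*u; T=C+.05*(np.cos(f)*v+np.sin(f)*u)+[0,0,DZ]
        y=np.degrees(np.arctan2(t[1],t[0])); y=(y-yaw+90)%180-90
        print("%.3f"%f,((T-P)*1000).round().astype(int),"tw",round(y))
E
python3 - <<'E'
from h import *
st(-.953)
E
```

```text
Traceback (most recent call last):
  File "h.py", line 21, in st
    print("t",o["time"],"P",P.round(4),"yaw",yaw.round(1),"phi",ph.round(3),"r",np.hypot(d@u,d@v).round(4),"F",F.round(2),"M",(n@np.cross(d,F)).round(3),"open",o["opening"].round(4),"q6",q[5].round(1))
                                                                                                                                                                ^^^^^^^^^^^^^^^^^^
AttributeError: 'float' object has no attribute 'round'
```

```bash
sed -i 's/o\["opening"\].round(4)/round(o["opening"],4)/' h.py
python3 - <<'E'
from h import *
st(-.953)
E
```

```text
t 5.15 P [ 0.5099 -0.15    0.1508] yaw 232.0 phi -0.96 r 0.0515 F [-0.62 -0.6   0.15] M 0.039 open 0.0308 q6 -158.3
-0.853 [5 3 1] tw -4
-0.753 [8 6 3] tw -10
-0.653 [12  9  6] tw -16
-0.553 [15 11  8] tw -22
-0.453 [19 13 10] tw -28
-0.353 [23 15 13] tw -35
-0.253 [27 16 16] tw -41
-0.153 [31 16 19] tw -48
-0.053 [35 16 21] tw -55
0.047 [40 16 24] tw -62
```

Call:
{"name": "jog_arm", "arguments": {
  "deltas": [
    {"x": 5, "y": 3, "z": 1, "twist": -4, "fingers": 0.36},
    {"x": 8, "y": 6, "z": 3, "twist": -10, "fingers": 0.36},
    {"x": 12, "y": 9, "z": 6, "twist": -16, "fingers": 0.36},
    {"x": 15, "y": 11, "z": 8, "twist": -22, "fingers": 0.36},
    {"x": 19, "y": 13, "z": 10, "twist": -28, "fingers": 0.36},
    {"x": 19, "y": 13, "z": 10, "twist": -28, "fingers": 0.36}
  ]
}}

```text
time: 5.75
ee_pos: [0.5295, -0.1371, 0.1626]
tcp_rot: [-17.1, 89.9, 96.8]
wrist_force: [-1.1, -0.4, -0.1]
opening: 0.0307
```

```bash
python3 - <<'E'
from h import *
st(-.453)
c=cam("scene");crop(c,225,160,325,260,6,"pics/s5.png")
E
```

```text
t 5.75 P [ 0.5295 -0.1371  0.1626] yaw 203.8 phi -0.435 r 0.0493 F [-1.11 -0.39 -0.07] M 0.051 open 0.0307 q6 -128.4
-0.353 [4 2 1] tw -7
-0.253 [8 3 4] tw -13
-0.153 [12  3  7] tw -20
-0.053 [16  3 10] tw -27
0.047 [20  3 13] tw -34
0.147 [24  2 15] tw -41
0.247 [28  0 18] tw -48
0.347 [32 -2 21] tw -55
0.447 [35 -4 24] tw -61
0.547 [38 -7 26] tw -67
```

View pics/s5.png

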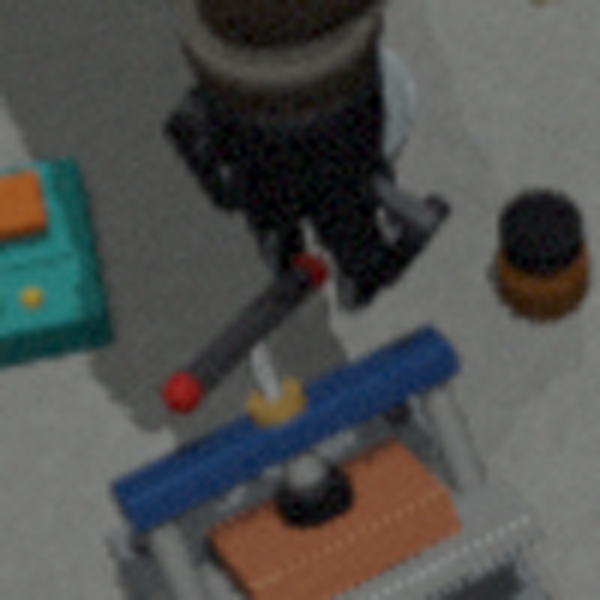

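Call:
{"name": "jog_arm", "arguments": {
  "deltas": [
    {"x": 4, "y": 2, "z": 1, "twist": -7, "fingers": 0.36},
    {"x": 8, "y": 3, "z": 4, "twist": -13, "fingers": 0.36},
    {"x": 12, "y": 3, "z": 7, "twist": -20, "fingers": 0.36}
  ]
}}

```text
time: 6.1
ee_pos: [0.5412, -0.1342, 0.1699]
tcp_rot: [-10.2, 89.9, 83.8]
wrist_force: [-3.0, -1.0, -2.0]
opening: 0.0308
```

```bash
python3 - <<'E'
from h import *
st(-.153)
E
```

```text
t 6.1 P [ 0.5412 -0.1342  0.1699] yaw 184.0 phi -0.15 r 0.0496 F [-2.96 -0.99 -2.04] M 0.18 open 0.0308 q6 -107.9
-0.053 [4 0 2] tw -7
0.047 [8 0 5] tw -14
0.147 [12 -1  8] tw -21
0.247 [16 -2 11] tw -28
0.347 [20 -4 14] tw -35
0.447 [23 -7 16] tw -41
0.547 [ 27 -10  19] tw -48
0.647 [ 30 -13  21] tw -54
0.747 [ 32 -16  23] tw -59
0.847 [ 35 -20  25] tw -65
```

Call:
{"name": "jog_arm", "arguments": {
  "deltas": [
    {"x": 4, "y": 0, "z": 2, "twist": -7, "fingers": 0.36},
    {"x": 8, "y": 0, "z": 5, "twist": -14, "fingers": 0.36}
  ]
}}

```text
time: 6.3
ee_pos: [0.5489, -0.1344, 0.1756]
tcp_rot: [7.4, 89.9, 87.2]
wrist_force: [-3.2, -0.2, -0.3]
opening: 0.0304
```

```bash
python3 - <<'E'
from h import *
st(.047,k=3)
E
```

```text
t 6.3 P [ 0.5489 -0.1344  0.1756] yaw 169.8 phi 0.043 r 0.0498 F [-3.21 -0.19 -0.3 ] M 0.136 open 0.0304 q6 -93.6
0.147 [ 5 -1  2] tw -7
0.247 [ 8 -2  5] tw -14
0.347 [12 -4  8] tw -21
```

Call:
{"name": "jog_arm", "arguments": {
  "deltas": [
    {"x": 2, "y": 0, "z": 1, "twist": -4, "fingers": 0.36},
    {"x": 5, "y": -1, "z": 2, "twist": -7, "fingers": 0.36},
    {"x": 6, "y": -1, "z": 4, "twist": -11, "fingers": 0.36},
    {"x": 8, "y": -2, "z": 5, "twist": -14, "fingers": 0.36}
  ]
}}

```text
time: 6.7
ee_pos: [0.5564, -0.1363, 0.1814]
tcp_rot: [27.0, 89.9, 92.9]
wrist_force: [-4.9, 2.9, 2.1]
opening: 0.0305
```

```bash
python3 - <<'E'
from h import *
st(.247,.05,4)
E
```

```text
t 6.7 P [ 0.5564 -0.1363  0.1814] yaw 155.9 phi 0.237 r 0.0502 F [-4.92  2.88  2.07] M 0.178 open 0.0305 q6 -79.7
0.297 [ 3 -1  1] tw -3
0.347 [ 5 -2  2] tw -7
0.397 [ 6 -3  3] tw -10
0.447 [ 8 -5  5] tw -13
```

Call:
{"name": "jog_arm", "arguments": {
  "deltas": [
    {"x": 3, "y": -1, "z": 1, "twist": -3, "fingers": 0.36},
    {"x": 5, "y": -2, "z": 2, "twist": -7, "fingers": 0.36},
    {"x": 6, "y": -3, "z": 3, "twist": -10, "fingers": 0.36},
    {"x": 8, "y": -5, "z": 5, "twist": -13, "fingers": 0.36}
  ]
}}

```text
time: 7.1
ee_pos: [0.5639, -0.1406, 0.1873]
tcp_rot: [39.2, 89.8, 92.2]
wrist_force: [-2.7, 4.8, 0.8]
opening: 0.0313
```

```bash
python3 - <<'E'
from h import *
st(.447,.05,4)
c=cam("scene");crop(c,225,160,325,260,6,"pics/s6.png")
E
```

```text
t 7.1 P [ 0.5639 -0.1406  0.1873] yaw 142.9 phi 0.446 r 0.0503 F [-2.69  4.82  0.75] M 0.198 open 0.0313 q6 -67.0
0.497 [ 2 -2  0] tw -3
0.547 [ 4 -3  1] tw -7
0.597 [ 5 -5  3] tw -10
0.647 [ 7 -6  4] tw -13
```

View pics/s6.png

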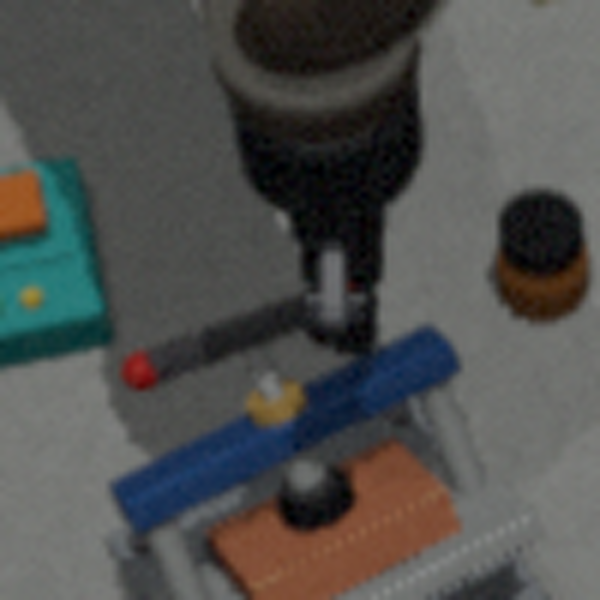

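```bash
cat >> h.py <<'E'
st0=st
def st(p0,step=.05,k=4):
    st0(p0,step,k)
    o=bot.get_obs(); P=np.array(o["ee_pos"]); q=o["q"]; yaw=np.radians(q[0]+90-q[5]+180); f=np.array([np.cos(yaw),np.sin(yaw),0])
    F=np.array(o["wrist_force"]); b=P-[0,0,DZ]-.0063*f-C
    print("handle phi",round(float(np.arctan2(b@u,b@v)),3),"turned",round(float(np.arctan2(b@u,b@v))+.953,3),"Mc",round(float(n@np.cross(b-.009*f,F)),3))
E
python3 - <<'E'
from h import *
st(.447)
c=cam("scene")
for ph in (.25,.3,.35,.4,.45): print(ph,proj(c,C-.05*(np.cos(ph)*v+np.sin(ph)*u)))
E
```

```text
t 7.15 P [ 0.5643 -0.1409  0.1876] yaw 142.7 phi 0.457 r 0.0503 F [-3.07  4.39  1.61] M 0.179 open 0.0309 q6 -66.8
0.497 [ 2 -1  0] tw -3
0.547 [ 4 -3  1] tw -6
0.597 [ 5 -4  2] tw -9
0.647 [ 7 -6  4] tw -12
handle phi 0.352 turned 1.305 Mc 0.152
0.25 [[248.58092034 221.38794905]]
0.3 [[248.55947783 220.98131922]]
0.35 [[248.58197848 220.56087365]]
0.4 [[248.64814323 220.12772373]]
0.45 [[248.75758882 219.68300073]]
```

Call:
{"name": "jog_arm", "arguments": {
  "deltas": [
    {"x": 2, "y": -2, "z": 0, "twist": -3, "fingers": 0.36},
    {"x": 4, "y": -3, "z": 1, "twist": -7, "fingers": 0.36},
    {"x": 5, "y": -5, "z": 3, "twist": -10, "fingers": 0.36},
    {"x": 7, "y": -6, "z": 4, "twist": -13, "fingers": 0.36}
  ]
}}

```text
time: 7.6
ee_pos: [0.571, -0.1466, 0.1923]
tcp_rot: [26.7, 89.8, 66.8]
wrist_force: [-4.3, 3.1, 2.2]
opening: 0.0306
```

```bash
python3 - <<'E'
from h import *
st(.647)
E
```

```text
t 7.6 P [ 0.571  -0.1466  0.1923] yaw 130.1 phi 0.654 r 0.0508 F [-4.26  3.05  2.23] M 0.178 open 0.0306 q6 -54.6
0.697 [ 1 -2  0] tw -3
0.747 [ 3 -4  1] tw -6
0.797 [ 4 -6  2] tw -8
0.847 [ 5 -8  3] tw -11
handle phi 0.546 turned 1.499 Mc 0.181
```

Call:
{"name": "jog_arm", "arguments": {
  "deltas": [
    {"x": 1, "y": -2, "z": 0, "twist": -3, "fingers": 0.36},
    {"x": 3, "y": -4, "z": 1, "twist": -6, "fingers": 0.36},
    {"x": 4, "y": -6, "z": 2, "twist": -8, "fingers": 0.36},
    {"x": 5, "y": -8, "z": 3, "twist": -11, "fingers": 0.36}
  ]
}}

```text
time: 8.0
ee_pos: [0.576, -0.1537, 0.1966]
tcp_rot: [26.2, 89.7, 55.4]
wrist_force: [-3.2, 7.4, 4.3]
opening: 0.0308
```

```bash
python3 - <<'E'
from h import *
st(.847)
E
```

```text
t 8.0 P [ 0.576  -0.1537  0.1966] yaw 119.2 phi 0.845 r 0.051 F [-3.22  7.36  4.27] M 0.294 open 0.0308 q6 -44.3
0.897 [ 1 -3  0] tw -3
0.947 [ 2 -5  1] tw -6
0.997 [ 3 -7  1] tw -8
1.047 [ 4 -9  2] tw -11
handle phi 0.734 turned 1.687 Mc 0.254
```

Call:
{"name": "jog_arm", "arguments": {
  "deltas": [
    {"x": 1, "y": -3, "z": 0, "twist": -3, "fingers": 0.36},
    {"x": 2, "y": -5, "z": 1, "twist": -6, "fingers": 0.36}
  ]
}}

```text
time: 8.2
ee_pos: [0.578, -0.1579, 0.1988]
tcp_rot: [27.4, 89.6, 50.8]
wrist_force: [-2.9, 6.8, 4.6]
opening: 0.031
```

```bash
python3 - <<'E'
from h import *
st(.947)
c=cam("scene");crop(c,250,210,320,270,10,"pics/s7.png")
E
```

```text
t 8.2 P [ 0.578  -0.1579  0.1988] yaw 113.4 phi 0.946 r 0.0511 F [-2.9   6.85  4.58] M 0.28 open 0.031 q6 -38.8
0.997 [ 1 -3 -1] tw -2
1.047 [ 2 -5  0] tw -5
1.097 [ 2 -7  0] tw -8
1.147 [  3 -10   1] tw -10
handle phi 0.832 turned 1.785 Mc 0.244
```

View pics/s7.png

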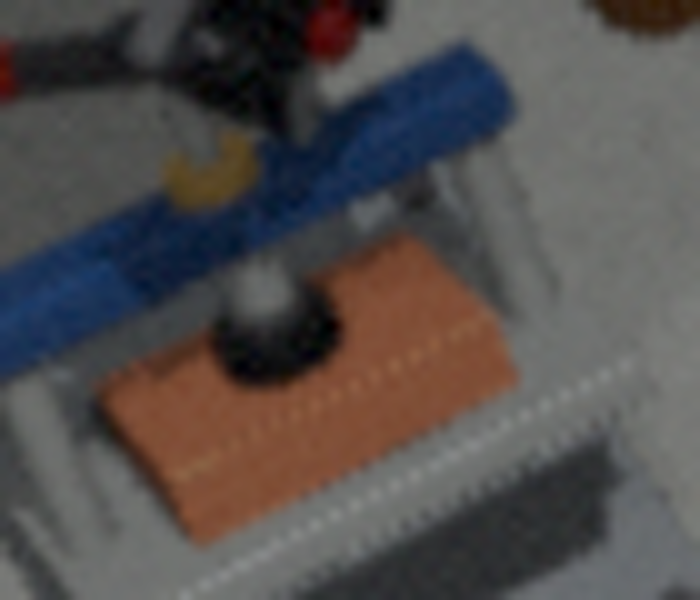

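Call:
{"name": "jog_arm", "arguments": {
  "deltas": [
    {"x": 1, "y": -3, "z": 0, "twist": -2, "fingers": 0.36},
    {"x": 2, "y": -5, "z": 0, "twist": -5, "fingers": 0.36},
    {"x": 2, "y": -7, "z": 1, "twist": -8, "fingers": 0.36}
  ]
}}

```text
time: 8.55
ee_pos: [0.5804, -0.1642, 0.2011]
tcp_rot: [26.8, 89.4, 42.1]
wrist_force: [-0.0, 6.3, 2.7]
opening: 0.0309
```

```bash
python3 - <<'E'
from h import *
st(1.097)
E
```

```text
t 8.55 P [ 0.5804 -0.1642  0.2011] yaw 105.3 phi 1.085 r 0.0514 F [-0.05  6.27  2.66] M 0.261 open 0.0309 q6 -31.3
1.147 [ 1 -4 -1] tw -2
1.197 [ 1 -6 -1] tw -4
1.247 [ 2 -8  0] tw -7
1.297 [  2 -11   0] tw -9
handle phi 0.969 turned 1.922 Mc 0.22
```

Call:
{"name": "jog_arm", "arguments": {
  "deltas": [
    {"x": 1, "y": -4, "z": 0, "twist": -2, "fingers": 0.36},
    {"x": 1, "y": -6, "z": 0, "twist": -4, "fingers": 0.36},
    {"x": 2, "y": -8, "z": 0, "twist": -7, "fingers": 0.36}
  ]
}}

```text
time: 8.85
ee_pos: [0.5826, -0.1712, 0.2027]
tcp_rot: [27.9, 89.3, 36.4]
wrist_force: [-2.4, 6.9, 5.7]
opening: 0.0305
```

```bash
python3 - <<'E'
from h import *
st(1.247)
E
```

```text
t 8.85 P [ 0.5826 -0.1712  0.2027] yaw 98.5 phi 1.231 r 0.0517 F [-2.36  6.89  5.74] M 0.307 open 0.0305 q6 -25.1
1.297 [ 0 -4 -1] tw -2
1.347 [ 0 -6 -1] tw -5
1.397 [ 0 -9 -1] tw -7
1.447 [  0 -11   0] tw -10
handle phi 1.113 turned 2.066 Mc 0.275
```

Call:
{"name": "jog_arm", "arguments": {
  "deltas": [
    {"x": 0, "y": -4, "z": 0, "twist": -2, "fingers": 0.36},
    {"x": 0, "y": -6, "z": 0, "twist": -5, "fingers": 0.36}
  ]
}}

```text
time: 9.05
ee_pos: [0.5833, -0.1762, 0.2042]
tcp_rot: [28.5, 89.1, 32.1]
wrist_force: [0.1, 7.1, 4.8]
opening: 0.0307
```

```bash
python3 - <<'E'
from h import *
st(1.347)
viewer.camera("top")
st(1.347)
E
```

```text
t 9.05 P [ 0.5833 -0.1762  0.2042] yaw 93.6 phi 1.331 r 0.0522 F [0.09 7.12 4.8 ] M 0.333 open 0.0307 q6 -20.8
1.397 [-1 -4 -2] tw -2
1.447 [-1 -6 -2] tw -5
1.497 [-1 -9 -2] tw -7
1.547 [ -1 -11  -2] tw -9
handle phi 1.213 turned 2.166 Mc 0.284
t 9.1 P [ 0.5833 -0.1765  0.2042] yaw 93.4 phi 1.335 r 0.0521 F [0.74 6.12 4.61] M 0.28 open 0.0306 q6 -20.6
1.397 [-1 -3 -2] tw -2
1.447 [-1 -6 -2] tw -5
1.497 [-1 -8 -2] tw -7
1.547 [ -1 -11  -2] tw -9
handle phi 1.217 turned 2.17 Mc 0.227
```

Call:
{"name": "jog_arm", "arguments": {
  "deltas": [
    {"x": -1, "y": -3, "z": -2, "twist": -2, "fingers": 0.36},
    {"x": -1, "y": -6, "z": -2, "twist": -5, "fingers": 0.36},
    {"x": -1, "y": -8, "z": -2, "twist": -7, "fingers": 0.36}
  ]
}}

```text
time: 9.4
ee_pos: [0.5829, -0.1834, 0.2039]
tcp_rot: [28.9, 88.9, 25.4]
wrist_force: [0.4, 7.0, 5.8]
opening: 0.0306
```

```bash
python3 - <<'E'
from h import *
st(1.497)
E
```

```text
t 9.4 P [ 0.5829 -0.1834  0.2039] yaw 86.6 phi 1.469 r 0.0512 F [0.44 7.   5.76] M 0.341 open 0.0306 q6 -14.4
1.547 [-1 -4 -1] tw -2
1.597 [-1 -6 -1] tw -5
1.647 [-1 -9 -2] tw -7
1.697 [ -2 -11  -2] tw -9
handle phi 1.348 turned 2.301 Mc 0.291
```

Call:
{"name": "jog_arm", "arguments": {
  "deltas": [
    {"x": -1, "y": -4, "z": -1, "twist": -2, "fingers": 0.36},
    {"x": -1, "y": -6, "z": -1, "twist": -5, "fingers": 0.36},
    {"x": -1, "y": -9, "z": -2, "twist": -7, "fingers": 0.36}
  ]
}}

```text
time: 9.7
ee_pos: [0.5827, -0.1913, 0.2038]
tcp_rot: [30.0, 88.6, 19.7]
wrist_force: [1.6, 7.6, 4.7]
opening: 0.0307
```

```bash
python3 - <<'E'
from h import *
st(1.647)
c=cam("scene");crop(c,240,190,320,270,7,"pics/s8.png")
E
```

```text
t 9.7 P [ 0.5827 -0.1913  0.2038] yaw 79.7 phi 1.623 r 0.0515 F [1.64 7.63 4.66] M 0.409 open 0.0307 q6 -8.3
1.697 [-2 -3 -2] tw -3
1.747 [-2 -6 -2] tw -5
1.797 [-3 -8 -2] tw -7
1.847 [ -4 -11  -2] tw -10
handle phi 1.501 turned 2.454 Mc 0.365
```

View pics/s8.png

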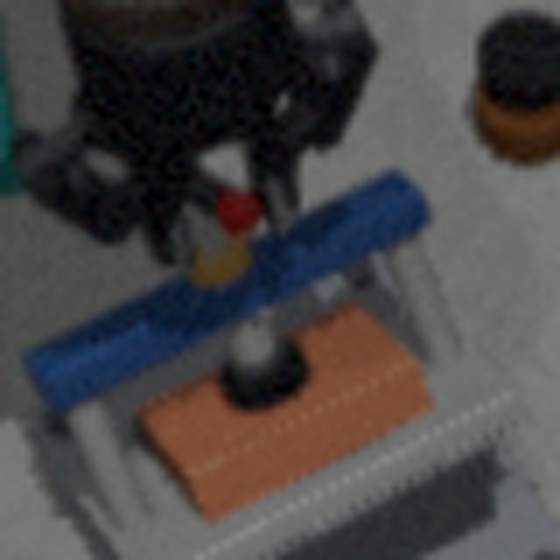

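Call:
{"name": "jog_arm", "arguments": {
  "deltas": [
    {"x": 0, "y": 3, "z": 0, "twist": 0, "fingers": 0.36},
    {"x": -1, "y": 6, "z": 0, "twist": 0, "fingers": 0.36},
    {"x": -1, "y": 6, "z": 0, "twist": 0, "fingers": 0.36}
  ]
}}

```text
time: 10.05
ee_pos: [0.5816, -0.1855, 0.2037]
tcp_rot: [28.9, 88.6, 18.6]
wrist_force: [0.1, 0.6, -0.3]
opening: 0.0309
```

```bash
python3 - <<'E'
from h import *
st(1.647,k=0)
E
```

```text
t 10.05 P [ 0.5816 -0.1855  0.2037] yaw 79.7 phi 1.511 r 0.05 F [ 0.11  0.65 -0.35] M 0.033 open 0.0309 q6 -7.7
handle phi 1.389 turned 2.342 Mc 0.036
```

Call:
{"name": "jog_arm", "arguments": {
  "deltas": [
    {"x": 0, "y": 0, "z": 25, "twist": 0, "fingers": 0.36},
    {"x": 0, "y": 0, "z": 60, "twist": 0, "fingers": 0.36},
    {"x": 0, "y": 20, "z": 70, "twist": 0, "fingers": 0.36},
    {"x": 0, "y": 65, "z": 70, "twist": 0, "fingers": 0},
    {"x": 0, "y": 110, "z": 70, "twist": 0, "fingers": 0},
    {"x": 0, "y": 155, "z": 70, "twist": 0, "fingers": 0},
    {"x": 0, "y": 200, "z": 70, "twist": 0, "fingers": 0},
    {"x": 2, "y": 245, "z": 50, "twist": 0, "fingers": 0},
    {"x": 4, "y": 290, "z": 20, "twist": 0, "fingers": 0},
    {"x": 4, "y": 335, "z": -20, "twist": 0, "fingers": 0}
  ]
}}

```text
time: 11.05
ee_pos: [0.5858, 0.1408, 0.1931]
tcp_rot: [27.9, 88.5, 17.7]
wrist_force: [0.9, -0.2, -0.4]
opening: -0.0
```

```bash
python3 - <<'E'
from h import *
o=bot.get_obs();print(o["ee_pos"],o["wrist_force"],o["opening"],o["tcp_rot"],o["q"])
c=cam("scene");crop(c,240,190,320,270,7,"pics/s9.png")
E
```

```text
[0.58580529 0.14077786 0.19313612] [ 0.8659011  -0.20852289 -0.3558255 ] -3.382417183944766e-05 [27.88683854 88.50513549 17.68578204] [13.46385426  9.95970025  9.45482423 88.00431414  0.11003932 23.66634242]
```

View pics/s9.png

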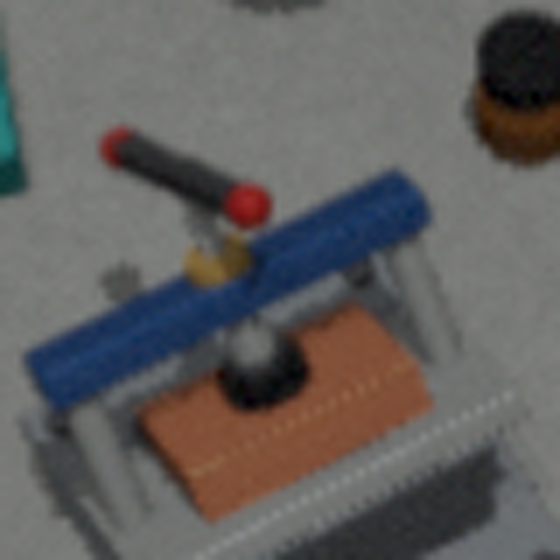

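```bash
python3 - <<'E'
from h import *
from scipy.optimize import minimize_scalar
c=cam("scene")
A=np.array([275.4,219.1]);B=np.array([256.9,211])
f=lambda ph:np.sum((proj(c,C+.05*(np.cos(ph)*v+np.sin(ph)*u))-A)**2)+np.sum((proj(c,C-.05*(np.cos(ph)*v+np.sin(ph)*u))-B)**2)
r=minimize_scalar(f,bounds=(.5,2.5),method="bounded");print(r.x,r.fun,r.x+.953)
E
```

```text
1.3552120177295042 0.19399015826690924 2.3082120177295042
```

Call:
{"name": "jog_arm", "arguments": {
  "deltas": [
    {"x": 0, "y": 25, "z": -30, "twist": 0, "fingers": 0},
    {"x": 0, "y": 52, "z": -70, "twist": 0, "fingers": 0},
    {"x": 0, "y": 52, "z": -103, "twist": 0, "fingers": 0},
    {"x": 0, "y": 52, "z": -103, "twist": 0, "fingers": 0},
    {"x": 0, "y": 52, "z": -103, "twist": 0, "fingers": 0}
  ]
}}

```text
time: 11.65
ee_pos: [0.5837, 0.1936, 0.0858]
tcp_rot: [31.9, 89.0, 21.9]
wrist_force: [0.2, -1.1, 0.3]
opening: -0.0001
```

```bash
python3 - <<'E'
from h import *
o=bot.get_obs();print(o["ee_pos"],o["wrist_force"],o["opening"])
c=cam("scene");crop(c,330,130,430,220,7,"pics/s10.png")
c=cam("top");crop(c,225,150,305,215,8,"pics/t10.png")
E
```

```text
[0.58367134 0.19363499 0.08578839] [ 0.23023298 -1.06059751  0.2773449 ] -6.423357345869082e-05
```

View pics/s10.png

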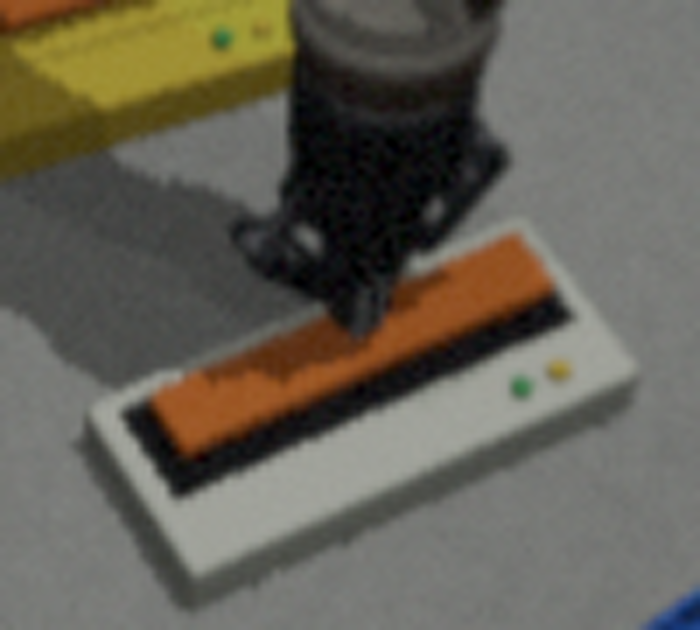

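View pics/t10.png

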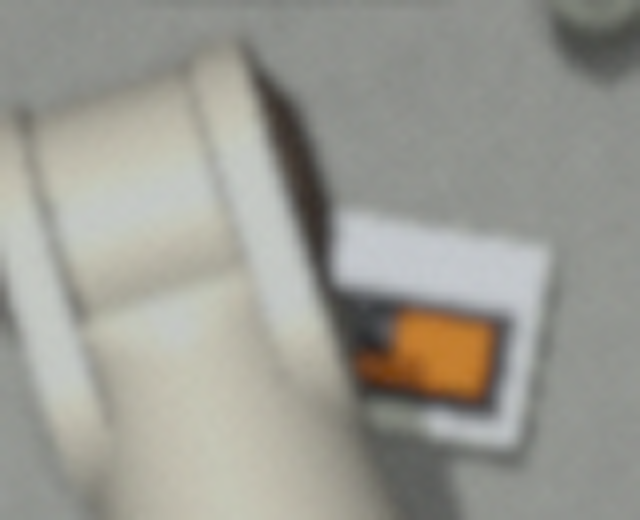

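```bash
python3 - <<'E'
from h import *
S=cam("scene")
f=lambda p:(proj(S,p)-[330,130])*7
print("tip",f([.5837,.1936,.0688]),"mid",f([.586,.1925,.06]))
im=S["image"].astype(int)
# fresh bar corners from s10
cs=[(150,400),(515,235),(552,288),(185,456)]
w=back(S,[np.array(k)/7+[330,130] for k in cs],.06);print(w,w.mean(0))
print(back(S,[np.array(k)/7+[330,130] for k in [(95,412),(525,217),(637,375),(195,577)]],.036).mean(0))
print(back(S,[np.array((362,335))/7+[330,130]],.0688))
E
```

```text
tip [[352.70798515 319.24327293]] mid [[352.49882545 335.51300992]]
[[0.55817253 0.10113023 0.06      ]
 [0.58910928 0.28579051 0.06      ]
 [0.62059762 0.27908387 0.06      ]
 [0.58960364 0.09479532 0.06      ]] [0.58937077 0.19019999 0.06      ]
[0.60141095 0.19018152 0.036     ]
[[0.59247602 0.19130885 0.0688    ]]
```

Call:
{"name": "jog_arm", "arguments": {
  "deltas": [
    {"x": 0, "y": -1, "z": -6, "twist": 0, "fingers": 0},
    {"x": 0, "y": -1, "z": -10, "twist": 0, "fingers": 0},
    {"x": 0, "y": -1, "z": -12, "twist": 0, "fingers": 0},
    {"x": 0, "y": -1, "z": -14, "twist": 0, "fingers": 0},
    {"x": 0, "y": -1, "z": -14, "twist": 0, "fingers": 0}
  ]
}}

```text
time: 12.3
ee_pos: [0.5851, 0.1928, 0.0738]
tcp_rot: [30.5, 88.8, 20.5]
wrist_force: [0.4, -1.2, 2.4]
opening: 0.0001
```

Call:
{"name": "jog_arm", "arguments": {
  "deltas": [
    {"x": 0, "y": 0, "z": -1, "twist": 0, "fingers": 0},
    {"x": 0, "y": 0, "z": -3, "twist": 0, "fingers": 0},
    {"x": 0, "y": 0, "z": -3, "twist": 0, "fingers": 0}
  ]
}}

```text
time: 12.6
ee_pos: [0.5852, 0.1928, 0.0707]
tcp_rot: [30.3, 88.8, 20.2]
wrist_force: [0.7, -2.1, 4.5]
opening: 0.0001
```

Call:
{"name": "jog_arm", "arguments": {
  "deltas": [
    {"x": 0, "y": 0, "z": -1, "twist": 0, "fingers": 0},
    {"x": 0, "y": 0, "z": -2, "twist": 0, "fingers": 0},
    {"x": 0, "y": 0, "z": -3, "twist": 0, "fingers": 0},
    {"x": 0, "y": 0, "z": -3, "twist": 0, "fingers": 0}
  ]
}}

```text
time: 13.0
ee_pos: [0.5852, 0.1928, 0.069]
tcp_rot: [30.1, 88.7, 20.1]
wrist_force: [-3.4, -2.2, 12.4]
opening: 0.0001
```

Call:
{"name": "jog_arm", "arguments": {
  "deltas": [
    {"x": 0, "y": 0, "z": -1, "twist": 0, "fingers": 0},
    {"x": 0, "y": 0, "z": -2, "twist": 0, "fingers": 0},
    {"x": 0, "y": 0, "z": -2, "twist": 0, "fingers": 0}
  ]
}}

```text
time: 13.3
ee_pos: [0.5853, 0.1928, 0.0689]
tcp_rot: [30.1, 88.6, 20.1]
wrist_force: [-5.1, -2.7, 16.4]
opening: -0.0
```

```bash
python3 - <<'E'
from h import *
o=bot.get_obs();print(o["ee_pos"],o["wrist_force"],o["torque"])
c=cam("scene");crop(c,330,130,430,220,7,"pics/s11.png")
cs=[(150,400),(515,235),(552,288),(185,456)]
E
```

```text
[0.58528184 0.19281651 0.06886162] [-5.11923994 -2.66355787 16.38340192] [-0.74015707  1.2618301  -0.03222071]
```

View pics/s11.png

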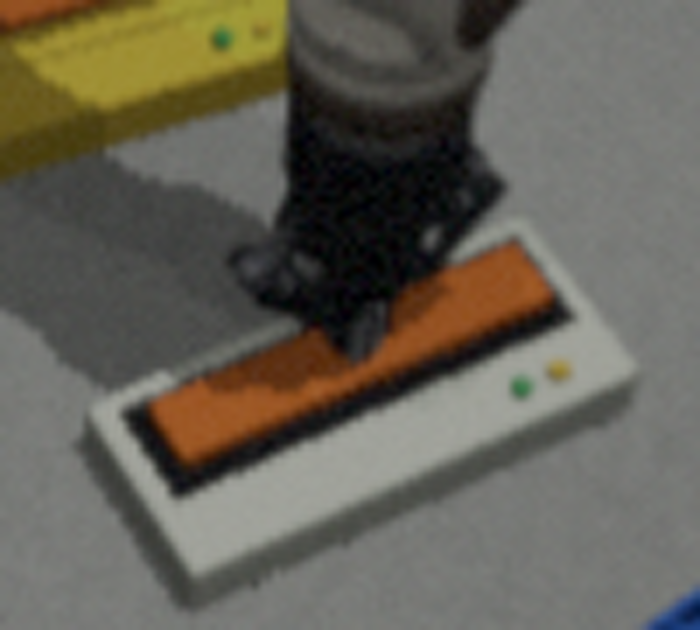

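The bar is fully down: its left-end edge moved from 456 to about 465 crop px and its right-end edge from 288 to about 298, so both ends dropped equally. Force rose from 12 to 16 N with no further travel, which means the hard stop. Now I'll lift off.

Call:
{"name": "jog_arm", "arguments": {
  "deltas": [
    {"x": 0, "y": 0, "z": 4, "twist": 0, "fingers": 0},
    {"x": 0, "y": 0, "z": 12, "twist": 0, "fingers": 0},
    {"x": 0, "y": 0, "z": 30, "twist": 0, "fingers": 0},
    {"x": 0, "y": 0, "z": 70, "twist": 0, "fingers": 0},
    {"x": 0, "y": 0, "z": 110, "twist": 0, "fingers": 0},
    {"x": -40, "y": 0, "z": 150, "twist": 0, "fingers": 0},
    {"x": -80, "y": 20, "z": 180, "twist": 0, "fingers": 0},
    {"x": -110, "y": 60, "z": 190, "twist": 0, "fingers": 0},
    {"x": -130, "y": 90, "z": 190, "twist": 0, "fingers": 0},
    {"x": -130, "y": 90, "z": 190, "twist": 0, "fingers": 0}
  ]
}}

```text
time: 14.35
ee_pos: [0.4526, 0.2863, 0.2599]
tcp_rot: [34.2, 88.6, 24.4]
wrist_force: [-0.1, -1.1, 1.3]
opening: -0.0001
```

```bash
python3 - <<'E'
from h import *
o=bot.get_obs();print(o["ee_pos"],o["wrist_force"])
c=cam("scene");cv2.imwrite("pics/s12.png",c["image"][:,:,::-1]);crop(c,240,190,320,270,7,"pics/s13.png");crop(c,330,130,430,220,7,"pics/s14.png")
c=cam("top");cv2.imwrite("pics/t12.png",c["image"][:,:,::-1])
E
```

```text
[0.45264365 0.28628489 0.2598817 ] [-0.14136262 -1.11691509  1.34083138]
```

View pics/s13.png

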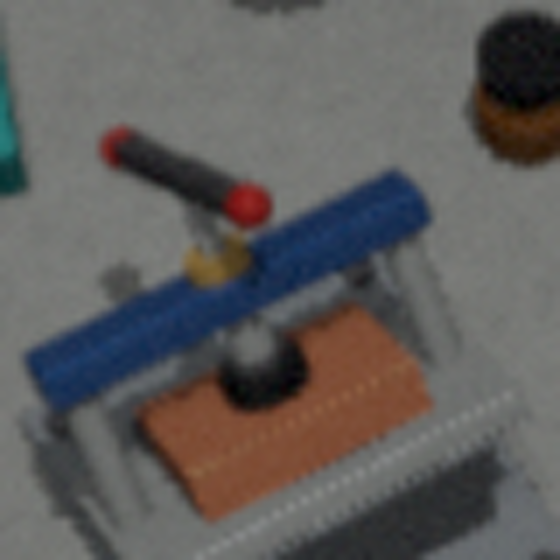

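View pics/s14.png

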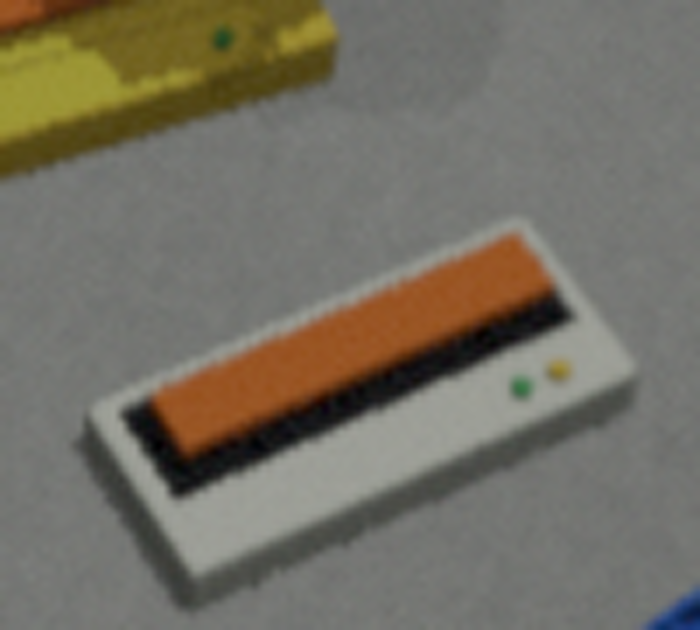

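View pics/s12.png

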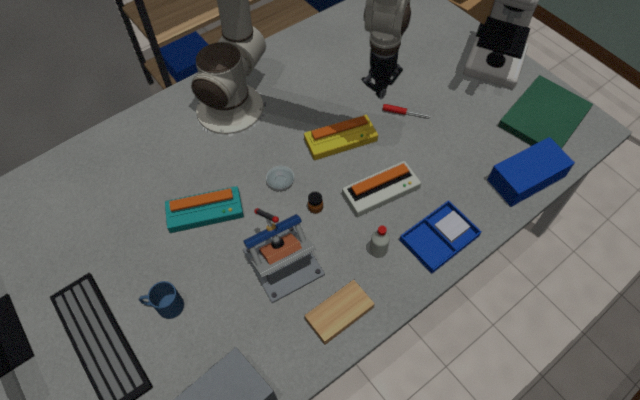

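The handle has turned, the block is unmoved, and the bar is back up and level. I'll make one free check of how far the foot came down, using images already saved.

```bash
python3 - <<'E'
from h import *
a=cv2.imread("pics/scene0.png");b=cv2.imread("pics/s12.png")
c=cam("scene")
bed=np.array([.6115,-.1925,.068]);
for h in(.0,.012,.024):
    pass
p=proj(c,[bed+.024*n,bed+.029*n]);print("foot face px",p,"px per 5mm",p[1]-p[0])
m=cv2.imread("pics/s5.png")
def shift(a,b,x0,y0,x1,y1,ch=2):
    g=lambda i:cv2.GaussianBlur(i[y0:y1,x0:x1,ch].astype(np.float32),(0,0),.7)
    W=np.eye(2,3,dtype=np.float32)
    cc,W=cv2.findTransformECC(g(a),g(b),W,cv2.MOTION_TRANSLATION,(3,200,1e-6)); return W[:,2],cc
print("foot",shift(a,b,270,238,286,250)); print("block edge",shift(a,b,262,252,300,264)); print("foot wide",shift(a,b,268,240,288,249))
E
```

```text
foot face px [[278.5035914  245.03340817]
 [277.89079086 243.55009819]] px per 5mm [-0.61280053 -1.48330998]
foot (array([0.39090404, 0.86174715], dtype=float32), 0.9099072285907823)
block edge (array([ 0.03439228, -0.01729518], dtype=float32), 0.9973121099418006)
foot wide (array([0.46443915, 0.90558136], dtype=float32), 0.9261382682815416)
```

```bash
python3 - <<'E'
from h import *
print(ticket.job_done())
E
```

```text
the job is handed in; nothing more can be done
None
```

The block is clamped on its bed, and the orange switch on the white console has been pressed fully and has come back up. I handed the job in at about 14.5 s, with the arm clear of everything.

- **Clamp:** I straddled one ball of the T-handle with the fingers and pushed it clockwise about 2.3–2.45 rad. The resisting moment rose from about 0.15–0.18 N m when turning free to between 0.29 and 0.37 N m. Image comparison shows the foot came down about 3 mm and then stopped. Both point to first touch near 1.5 rad of turning, so the handle ended about 0.8 to 0.95 rad past touch. That is an estimated 90–105 N, well under the 250 N that crushes the block. The block did not shift in the images (under 0.05 px).
- **Switch:** I pressed within about 1–2 mm of its centre until the force climbed to 16 N with no more travel. Both ends went down equally in the picture, and afterwards the bar was up and level.
- **Other objects:** nothing else appears to have moved when I compare the first and last scene pictures by eye.

Some checks were rough or disagreed:
- Single moment readings scattered by about ±0.03 N m; one was 0.22 N m between readings of 0.24 and 0.28.
- The camera put the handle's turn at 2.31 rad, while the arm's position gave about 2.45 rad.
- One jog call was refused because a finger value was missing; I repeated it with no effect on the scene.

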